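Kit the screw-terminal capacitors in their carrier

TASK

Gather the three capacitor cans that have two screw studs on top into the carrier tray, standing each one upright on the floor of the nest made for its size (small, medium, large). Set them down, do not drop them, and leave the look-alike cans with plain flat tops standing where they are.

Things in the scene. Friction and masses are not known exactly. Their poses are not given: they have to be found in the camera images.
- small_stud_can: small capacitor can, upright aluminium cylinder with a grey sleeve and a black top, 28 mm diameter, 48 mm tall, with two brass screw studs on the top (9 mm diameter, 9 mm tall, 14.6 mm apart along its x); loose; origin at the centre of its underside, z up
- medium_stud_can: medium capacitor can, upright aluminium cylinder with a grey sleeve and a black top, 38 mm diameter, 60 mm tall, with two brass screw studs on the top (9 mm diameter, 9 mm tall, 19.8 mm apart along its x); loose; origin at the centre of its underside, z up
- large_stud_can: large capacitor can, upright aluminium cylinder with a grey sleeve and a black top, 48 mm diameter, 74 mm tall, with two brass screw studs on the top (9 mm diameter, 9 mm tall, 25.0 mm apart along its x); loose; origin at the centre of its underside, z up
- medium_plain_can: look-alike: the same 38 mm diameter, 60 mm tall capacitor can but with a bare flat black top, no studs; does not belong in the tray; loose; origin at the centre of its underside, z up
- large_plain_can: look-alike: the same 48 mm diameter, 74 mm tall capacitor can but with a bare flat black top, no studs; does not belong in the tray; loose; origin at the centre of its underside, z up
- tray: shallow aluminium carrier tray, 90 x 258 x 12 mm, fixed to the table; holds the three nest blocks in a row along its y; origin at the centre of its underside, z up. A wooden shelf board 0.45 m above the table overhangs behind it (front edge from x 0.50, y 0.32 to x 0.75, y -0.38): swing the arm across in front of it. An open receiver stands at the right from y -0.42 on
- small_nest: square grey plastic nest block, 80 x 80 x 26 mm, fixed in the tray, with a round recess 46 mm across and 20 mm deep in its top, for the 28 mm can; nests stand 83 mm apart along the tray's y, in any order; origin at the centre of its underside (3 mm above the table), recess floor 6 mm and top 26 mm above it; x, y parallel to the tray's
- medium_nest: square grey plastic nest block, 80 x 80 x 26 mm, fixed in the tray, with a round recess 56 mm across and 20 mm deep in its top, for the 38 mm can; nests stand 83 mm apart along the tray's y, in any order; origin at the centre of its underside (3 mm above the table), recess floor 6 mm and top 26 mm above it; x, y parallel to the tray's
- large_nest: square grey plastic nest block, 80 x 80 x 26 mm, fixed in the tray, with a round recess 66 mm across and 20 mm deep in its top, for the 48 mm can; nests stand 83 mm apart along the tray's y, in any order; origin at the centre of its underside (3 mm above the table), recess floor 6 mm and top 26 mm above it; x, y parallel to the tray's
Not all that is in view belongs to the job. What is shaped like the small_stud_can but purple is not meant.

How it is judged:
By the outcome, as a careful person would: the job done as asked, in the order asked, and still so for the second after the job is handed in, with the robot touching nothing.
It also fails if it takes over 83 s, if anything falls off the work surface, if the arm or the gripper's body presses on something with over 40 N, if the wrist force passes 120 N, or if a joint passes its speed limit or range.

ROBOT

A 6-joint arm with a two-finger parallel gripper is mounted at the origin on a cart in front of the work surface, level with it; the furniture and walls round the work are solid. World frame = base frame: x ahead of the robot, y to its left, z up, the work surface at z = 0. Lengths are in m, angles in rad, forces in N, time in s.
With the tool pointing down it reaches from about 0.25 to 0.725 m from the base axis. Payload 4 kg.
Tool frame: the origin (TCP) lies between the finger pads; the fingertips stand 11 mm ahead of it and the grasp point (between the pads) lies 8 mm behind it (bot.tip_extent is the distance from the TCP to the fingertips, in m); z points along the fingers, y is the line along which they close (so a half turn about z gives the same grasp; the last joint's range is limited). The gripper opens to 85 mm and grips with 20 to 120 N. Pads are 22 mm wide; open, the fingers measure 114 mm over their backs; the gripper's body (76 mm by 85 mm) begins 54 mm behind the grasp point. The pads swing forward as they close: fully open they stand 13 mm farther back than shut.
Start: joints at [-1.149, 0.241, 0.005, 1.335, 0, 1.571], TCP at [0.205, -0.456, 0.242] pointing down, gripper open.
Joint ranges: [-2.72, 2.72], [-1.05, 1.87], [-1.09, 1.28], [-1.99, 2.15], [-1.42, 1.44], [-3.14, 3.14]. Speed limits (rad/s): [2.79, 2.79, 3.14, 3.14, 3.14, 3.14].

INTERFACE

Orientations are given as a unit quaternion [x, y, z, w].
In Python, from workcell import bot gives the robot as it stands. The module is installed in compiled form; this text tells all that it offers.
- The arm moves only by the tool drive_tool, never from a script. Its argument "rows" is a list of rows, each an object of numbers: "dx", "dy", "dz": the shift along the tool's x, y, z in units of 50 mm (1.0 is 50 mm); "wx", "wy", "wz": the turn, a rotation vector about the tool's x, y, z in units of 5 degrees (1.0 is 5 degrees); "hand": the finger opening in mm, from 0 to 85.4. A call has 1 to 20 rows; each row is the pose to reach, as a shift and turn from the pose commanded when the call began, along the tool's axes at that moment; what a row does not reach only later rows make up. A row lasts 1/10 s, in which the tool goes at most 50 mm and 8.59 degrees, less where a joint would pass 70% of its speed; a pose out of reach is approached as far as the arm can. A call with a gripper value outside its range is refused whole. The fingers move at their own pace and stop on an object; the grip force is fixed at half the most. Time passes only in rows, so rows that repeat a pose let the fingers close. It gives the time, the measured TCP pose, the force, the opening and the grip force at its end, in the units of the state.
- bot.get_obs(): the state, without advancing time (a new reading comes with each control period).
- bot.camera(name): name is "scene" or "top" or "wrist"; returns the picture (480x640x3 uint8, red, green, blue); there is no depth.
- bot.get_calibration(name): a dict with "vfov" (degrees; the focal length in pixels is half the picture's height over the tangent of half this angle, whatever the lens; pixels are square), "cx", "cy" (the principal point, pixels), "origin" and "rotation" of the camera in the world; the wrist camera has in their place "mount" (4x4, takes a point from camera to tool coordinates, whose origin is the TCP and whose axes are the flange's). Camera axes: x right, y up, looking along -z (the intrinsics and any distortion apply to the point x, -y, -z); pixel columns grow to the right and rows downward; lengths in m; the calibration is good to about 2 mm. A picture is of the moment at which its call begins: read the wrist's pose just before it. get_calibration takes no time and is no camera call.
- bot.job_done(): hands the job in; it is judged then, once.
Trained networks look in the newest picture that a camera, given by its name, has taken for a name from the list of things; names that differ only in an ending like _2 or _b are one class to them, and where a whole thing is asked for, a point or a joint stands for the part that bears it (a point fixed in the world has none). Each returns a list of dicts, best first, with "score" (0 to 1); they miss things now and then, are a little off and sometimes report something else, mostly with a low value. They report only what shows in the picture. A call takes as long as a camera call. They do not tell look-alikes from the thing itself.
- bot.look_for(camera, thing): "extent" ([centre column, centre row, width, height] in pixels, round what is visible of it).
- bot.outline_of(camera, thing): "region" (480x640 bool, what is visible of it) and "extent" ([centre column, centre row, width, height] in pixels, round what is visible of it).
The state is a dict: "clock": time; "joint_pos": joint angles; "joint_vel": joint speeds; "tau": joint torques, N m; "eef_pos": TCP position; "tool_rot": TCP orientation; "ft_force": force on the tool from outside, world axes, zero at the start; "ft_torque": the same for the moment, N m; "grip_width": finger opening in m; "grasp_force": force on a finger pad.
Only numpy, scipy, OpenCV 4.12 (cv2) and the standard library are available. Lean on these libraries where they do the work, as an engineer would, in place of code of your own. Each camera call takes 0.05 s, during which the arm holds its last target. There are 200 camera calls.

## Working session

There is one attempt and no reset: what is moved stays moved. The work goes in short steps, Python scripts to look and compute and a tool call to move; the robot and the scene stay as the last step left them, time stands still between calls to the robot, and variables do not carry over. Pictures are saved under pics/ and viewed, at most 14 in all, crops included, and the job is handed in when it is done.

Besides the shell and the picture viewer there is one more tool, called after "Emit:" by a JSON object that holds its "name" and its "arguments", one argument or row to a line. drive_tool: Moves the arm, as the interface text tells. Its arguments: {"type":"object","properties":{"rows":{"type":"array","items":{"type":"object","properties":{"dx":{"type":"number"},"dy":{"type":"number"},"dz":{"type":"number"},"wx":{"type":"number"},"wy":{"type":"number"},"wz":{"type":"number"},"hand":{"type":"number"}}}}},"required":["rows"]}

```bash
mkdir -p pics; python3 - <<'E'
from workcell import bot
import cv2,numpy as np
o=bot.get_obs();print(o['clock'],o['eef_pos'],o['tool_rot'],o['grip_width'],bot.tip_extent)
for n in("scene","top","wrist"):
    c=bot.get_calibration(n);print(n,{k:np.round(v,4).tolist() if not isinstance(v,str) else v for k,v in c.items()})
for n in("scene","top"):
    im=bot.camera(n);cv2.imwrite(f'pics/{n}0.png',im[:,:,::-1])
    for t in("small_stud_can","medium_stud_can","large_stud_can","medium_plain_can","large_plain_can","small_nest","medium_nest","large_nest","tray"):
        print(n,t,[(round(d['score'],2),np.round(d['extent']).astype(int).tolist()) for d in bot.look_for(n,t)])
E
```

```text
0.0 [ 0.20443317 -0.45562953  0.2414094 ] [ 9.77845477e-01  2.09325413e-01 -2.26414123e-04 -1.02127449e-03] 0.08550471811874368 0.011
scene {'vfov': 52.7602, 'cx': 320.4813, 'cy': 246.1827, 'origin': [-0.0396, 0.4576, 0.5849], 'rotation': [-0.1725, 0.4091, 0.8235, -0.3531]}
top {'vfov': 55.8653, 'cx': 319.3816, 'cy': 233.4329, 'origin': [0.2489, -0.0198, 0.9855], 'rotation': [0.0722, -0.0697, -0.6971, 0.7099]}
wrist {'vfov': 71.8198, 'cx': 321.28, 'cy': 240.451, 'mount': [[0.001, 0.9623, 0.2718, 0.0683], [1.0, -0.0006, -0.0015, -0.0016], [-0.0013, 0.2718, -0.9623, -0.1311], [0.0, 0.0, 0.0, 1.0]]}
scene small_stud_can [(0.8, [434, 231, 17, 30])]
scene medium_stud_can [(0.65, [372, 197, 22, 32])]
scene large_stud_can [(0.58, [342, 252, 24, 50])]
scene medium_plain_can [(0.82, [393, 225, 20, 36])]
scene large_plain_can [(0.78, [338, 211, 25, 38])]
scene small_nest [(0.74, [295, 276, 57, 47])]
scene medium_nest [(0.71, [246, 345, 74, 62]), (0.38, [394, 228, 26, 36])]
scene large_nest []
scene tray [(0.57, [266, 328, 117, 107]), (0.15, [293, 277, 55, 51])]
top small_stud_can [(0.52, [435, 269, 14, 15])]
top medium_stud_can [(0.69, [429, 188, 25, 23])]
top large_stud_can [(0.69, [345, 234, 19, 26])]
top medium_plain_can [(0.71, [410, 237, 25, 19])]
top large_plain_can [(0.63, [383, 193, 24, 37])]
top small_nest [(0.74, [296, 229, 49, 48])]
top medium_nest [(0.92, [222, 251, 46, 48]), (0.26, [431, 190, 28, 25])]
top large_nest [(0.71, [259, 239, 46, 48])]
top tray [(0.68, [260, 241, 126, 74])]
```

View both.

View pics/scene0.png

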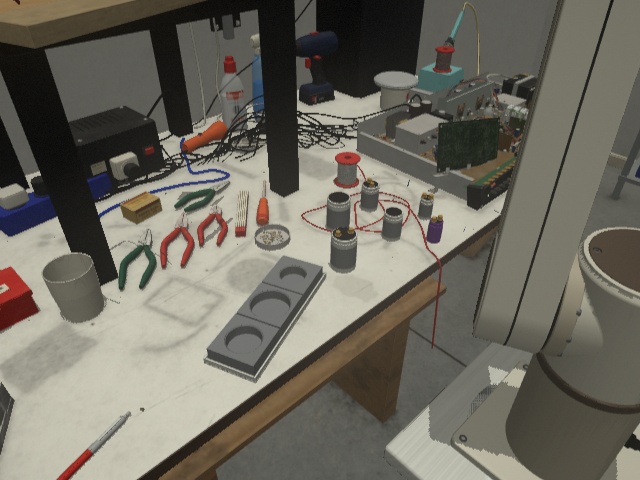

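View pics/top0.png

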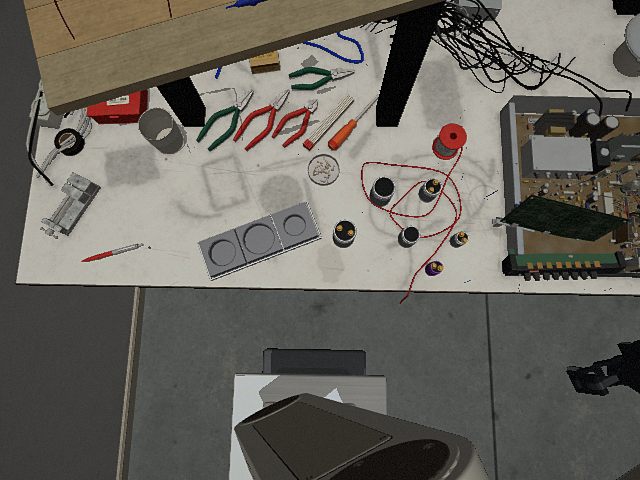

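```bash
cat > h.py <<'E'
from workcell import bot
import cv2,numpy as np
from scipy.spatial.transform import Rotation as R
from scipy.optimize import least_squares
def cam(n,obs=None):
    c=bot.get_calibration(n);f=240/np.tan(np.radians(c['vfov']/2))
    if n=='wrist':
        T=np.eye(4);T[:3,:3]=R.from_quat(obs['tool_rot']).as_matrix();T[:3,3]=obs['eef_pos'];M=T@np.array(c['mount'])
        return f,c['cx'],c['cy'],M[:3,3],M[:3,:3]
    r=np.array(c['rotation']);r=R.from_quat(r).as_matrix() if r.shape==(4,) else r
    return f,c['cx'],c['cy'],np.array(c['origin']),r
def proj(C,P):
    f,cx,cy,o,r=C;p=(np.atleast_2d(P)-o)@r
    return np.c_[cx+f*p[:,0]/-p[:,2],cy-f*p[:,1]/-p[:,2]]
def hit(C,uv,z):
    f,cx,cy,o,r=C;d=r@np.array([(uv[0]-cx)/f,-(uv[1]-cy)/f,-1]);return o+d*(z-o[2])/d[2]
E
python3 - <<'E'
from h import *
t=cam('top');s=cam('scene')
H=dict(small=(.057,(459,238),(427,196)),med=(.069,(430,188),(370,183)),large=(.083,(344,231),(344,232)),
 medP=(.060,(409,236),(392,211)),largeP=(.074,(382,189),(339,196)),purple=(.057,(434,267),(435,221)),
 nS=(.029,(295,225),(293,272)),nM=(.029,(259,237),(271,303)),nL=(.029,(222,254),(244,342)))
for k,(z,a,b) in H.items():print(k,hit(t,a,z)[:2].round(3),hit(s,b,z)[:2].round(3))
a=cv2.imread('pics/top0.png')[160:290,190:480];b=cv2.imread('pics/scene0.png')[140:390,190:460]
cv2.imwrite('pics/c.png',np.hstack([cv2.resize(cv2.resize(a,None,fx=1.5,fy=1.5,interpolation=2),(435,195)) if 0 else cv2.copyMakeBorder(cv2.resize(a,(464,208),interpolation=2),0,292,0,0,0),cv2.resize(b,(330,500),interpolation=2)])) if 0 else cv2.imwrite('pics/c.png',cv2.resize(a,(800,358),interpolation=2))
E
```

```text
small [ 0.434 -0.307] [ 0.432 -0.305]
med [ 0.538 -0.246] [ 0.536 -0.242]
large [ 0.439 -0.065] [ 0.437 -0.059]
medP [ 0.435 -0.202] [ 0.443 -0.203]
largeP [ 0.532 -0.144] [ 0.539 -0.151]
purple [ 0.372 -0.252] [ 0.366 -0.24 ]
nS [0.461 0.038] [0.465 0.039]
nM [0.434 0.115] [0.431 0.117]
nL [0.395 0.193] [0.393 0.199]
```

View pics/c.png

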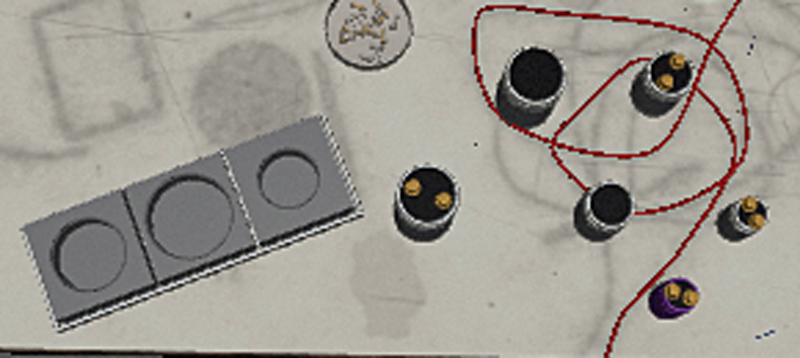

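Top view: studded cans are large (344,233), medium (430,190) and small (459,239). The plain ones are at (382,191) and (409,237), and the purple decoy is at (434,268). The crop confirms the brass stud pairs. Nests from right to left are small, large, medium.

```bash
cat >> h.py <<'E'
def go(x,y,z,yaw=None):
    o=bot.get_obs();r=R.from_quat(o['tool_rot']).as_matrix()
    y0=np.degrees(np.arctan2(r[1,0],r[0,0]));d=r.T@(np.array([x,y,z])-o['eef_pos'])/.05
    # target rotation (tool down, tool x at yaw) as rotvec in tool frame
    a=np.radians(y0 if yaw is None else yaw);T=np.array([[np.cos(a),np.sin(a),0],[np.sin(a),-np.cos(a),0],[0,0,-1]])
    w=np.degrees(R.from_matrix(r.T@T).as_rotvec())/5
    print('t',o['clock'],'pos',o['eef_pos'].round(4),'yaw',y0.round(1),'j',np.round(o['joint_pos'],2),'w',round(float(o['grip_width']),4));print('dxyz',d.round(3),'w',w.round(2))
E
python3 -c "
from h import *
go(.38,-.27,.27,34)"
```

```text
t 1.0 pos [ 0.2047 -0.4562  0.2423] yaw 24.2 j [-1.15  0.24  0.01  1.34  0.    1.57] w 0.0854
dxyz [ 4.723 -1.962 -0.554] w [-0.   -0.   -1.97]
```

Emit:
{"name": "drive_tool", "arguments": {
  "rows": [
    {"dx": 0.8, "dy": -0.33, "dz": -0.55},
    {"dx": 1.6, "dy": -0.65, "dz": -0.55},
    {"dx": 2.4, "dy": -1.0, "dz": -0.55},
    {"dx": 3.2, "dy": -1.3, "dz": -0.55},
    {"dx": 4.0, "dy": -1.65, "dz": -0.55},
    {"dx": 4.7, "dy": -1.96, "dz": -0.55, "wz": -2},
    {"dx": 4.7, "dy": -1.96, "dz": -0.55, "wz": -2},
    {"dx": 4.7, "dy": -1.96, "dz": -0.55, "wz": -2}
  ]
}}

```text
invalid input at $.rows[0]: expected keys dx, dy, dz, wx, wy, wz, hand
```

```bash
python3 -c "
from h import *
go(.40,-.27,.27,113)
go(.40,-.27,.27,-67)"
```

```text
t 1.0 pos [ 0.2047 -0.4562  0.2423] yaw 24.2 j [-1.15  0.24  0.01  1.34  0.    1.57] w 0.0854
dxyz [ 5.088 -1.798 -0.554] w [ -0.    -0.   -17.77]
t 1.0 pos [ 0.2047 -0.4562  0.2423] yaw 24.2 j [-1.15  0.24  0.01  1.34  0.    1.57] w 0.0854
dxyz [ 5.088 -1.798 -0.554] w [-0.    0.   18.23]
```

Emit:
{"name": "drive_tool", "arguments": {
  "rows": [
    {"dx": 2.4, "dy": -1.0, "dz": -0.55, "wx": 0, "wy": 0, "wz": 0, "hand": 70},
    {"dx": 2.4, "dy": -1.0, "dz": -0.55, "wx": 0, "wy": 0, "wz": 0, "hand": 70},
    {"dx": 2.4, "dy": -1.0, "dz": -0.55, "wx": 0, "wy": 0, "wz": 0, "hand": 70},
    {"dx": 4.7, "dy": -1.96, "dz": -0.55, "wx": 0, "wy": 0, "wz": -2, "hand": 70},
    {"dx": 4.7, "dy": -1.96, "dz": -0.55, "wx": 0, "wy": 0, "wz": -2, "hand": 70},
    {"dx": 4.7, "dy": -1.96, "dz": -0.55, "wx": 0, "wy": 0, "wz": -2, "hand": 70},
    {"dx": 4.7, "dy": -1.96, "dz": -0.55, "wx": 0, "wy": 0, "wz": -2, "hand": 70},
    {"dx": 4.7, "dy": -1.96, "dz": -0.55, "wx": 0, "wy": 0, "wz": -2, "hand": 70}
  ]
}}

```text
clock: 1.8
eef_pos: [0.3791, -0.2703, 0.2698]
tool_rot: [0.956, 0.295, -0.0, 0.0]
ft_force: [-0.8, 0.0, 0.0]
grip_width: 0.0701
grasp_force: 0.0
```

```bash
python3 -c "
from h import *
go(.40,-.27,.27,113)
go(.40,-.27,.27,-67)
print(bot.get_obs()['joint_vel'])"
```

```text
t 1.8 pos [ 0.3791 -0.2703  0.2698] yaw 34.3 j [-0.62  0.16 -0.02  1.39 -0.    1.92] w 0.0701
dxyz [ 0.348  0.23  -0.005] w [-0.000e+00  1.000e-02 -1.575e+01]
t 1.8 pos [ 0.3791 -0.2703  0.2698] yaw 34.3 j [-0.62  0.16 -0.02  1.39 -0.    1.92] w 0.0701
dxyz [ 0.348  0.23  -0.005] w [1.000e-02 0.000e+00 2.025e+01]
[-3.54121090e-02 -8.59619042e-04 -1.94668505e-03 -1.39264051e-03
 -7.25377993e-05 -3.37694907e-04]
```

Emit:
{"name": "drive_tool", "arguments": {
  "rows": [
    {"dx": 0.8, "dy": 0.5, "dz": 0, "wx": 0, "wy": 0, "wz": -7.8, "hand": 70},
    {"dx": 0.8, "dy": 0.5, "dz": 0, "wx": 0, "wy": 0, "wz": -7.8, "hand": 70},
    {"dx": 0.8, "dy": 0.5, "dz": 0, "wx": 0, "wy": 0, "wz": -7.8, "hand": 70},
    {"dx": 0.8, "dy": 0.5, "dz": 0, "wx": 0, "wy": 0, "wz": -7.8, "hand": 70},
    {"dx": 0.8, "dy": 0.5, "dz": 0, "wx": 0, "wy": 0, "wz": -7.8, "hand": 70},
    {"dx": 0.8, "dy": 0.5, "dz": 0, "wx": 0, "wy": 0, "wz": -15.7, "hand": 70},
    {"dx": 0.8, "dy": 0.5, "dz": 0, "wx": 0, "wy": 0, "wz": -15.7, "hand": 70},
    {"dx": 0.8, "dy": 0.5, "dz": 0, "wx": 0, "wy": 0, "wz": -15.7, "hand": 70},
    {"dx": 0.8, "dy": 0.5, "dz": 0, "wx": 0, "wy": 0, "wz": -15.7, "hand": 70},
    {"dx": 0.8, "dy": 0.5, "dz": 0, "wx": 0, "wy": 0, "wz": -15.7, "hand": 70},
    {"dx": 0.8, "dy": 0.5, "dz": 0, "wx": 0, "wy": 0, "wz": -15.7, "hand": 70}
  ]
}}

```text
clock: 2.9
eef_pos: [0.4251, -0.2701, 0.2698]
tool_rot: [0.556, 0.831, -0.0, -0.0]
ft_force: [-0.0, 1.0, 0.3]
grip_width: 0.0701
grasp_force: 0.0
```

```bash
python3 - <<'E'
from h import *
o=bot.get_obs();C=cam('wrist',o);im=bot.camera('wrist')
for k,p in dict(s=(.433,-.306,.057),m=(.537,-.244,.069),mP=(.439,-.203,.06),lP=(.535,-.147,.074),pu=(.37,-.246,.057)).items():print(k,proj(C,p).round(0))
for t in("small_stud_can","medium_stud_can","large_stud_can"):
        print(t,[(round(d['score'],2),np.round(d['extent']).astype(int).tolist()) for d in bot.look_for('wrist',t)])
cv2.imwrite('pics/w1.png',im[:,:,::-1]);go(.433,-.306,.15,113)
E
```

```text
s [[316. 248.]]
m [[431. 236.]]
mP [[361. 161.]]
lP [[479. 145.]]
pu [[281. 174.]]
small_stud_can [(0.81, [319, 249, 25, 32]), (0.7, [284, 185, 30, 29])]
medium_stud_can [(0.87, [428, 239, 45, 46])]
large_stud_can [(0.57, [422, 32, 71, 64])]
t 3.1 pos [ 0.4257 -0.2693  0.2698] yaw 112.5 j [-0.56  0.24  0.07  1.41 -0.    0.61] w 0.0699
dxyz [-0.733 -0.145  2.396] w [-0.  -0.  -0.1]
```

View pics/w1.png

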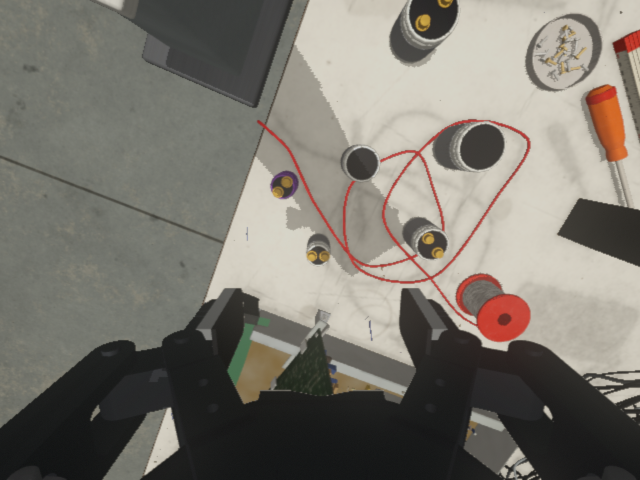

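```bash
python3 - <<'E'
from h import *
o=bot.get_obs();C=cam('wrist',o);t=cam('top')
f=lambda X:np.r_[proj(C,X)[0]-(322,314),proj(t,X)[0]-(497,222)]
s=least_squares(f,[.45,-.38,.1]);print('pcb',s.x,s.fun)
for k,uv,z in(('s',(317,256),.057),('m',(432,246),.069),('s2',(318,252),.048),('mP',(361,162),.06),('lP',(480,147),.074),('pu',(284,183),.057),('L',(435,13),.083)):print(k,hit(C,uv,z).round(4))
E
```

```text
pcb [ 0.49458484 -0.43254607 -0.0571936 ] [ 0.38435466  0.31765637 -0.19202518  0.7458448 ]
s [ 0.4379 -0.3127  0.057 ]
m [ 0.5434 -0.2526  0.069 ]
s2 [ 0.4382 -0.3108  0.048 ]
mP [ 0.4405 -0.2031  0.06  ]
lP [ 0.5373 -0.1472  0.074 ]
pu [ 0.3765 -0.2527  0.057 ]
L [ 0.4445 -0.0692  0.083 ]
```

Emit:
{"name": "drive_tool", "arguments": {
  "rows": [
    {"dx": -0.8, "dy": -0.1, "dz": 2.2, "wx": 0, "wy": 0, "wz": -0.1, "hand": 60},
    {"dx": -0.8, "dy": -0.1, "dz": 2.2, "wx": 0, "wy": 0, "wz": -0.1, "hand": 60},
    {"dx": -0.8, "dy": -0.1, "dz": 2.2, "wx": 0, "wy": 0, "wz": -0.1, "hand": 60},
    {"dx": -0.8, "dy": -0.1, "dz": 2.2, "wx": 0, "wy": 0, "wz": -0.1, "hand": 60},
    {"dx": -0.8, "dy": -0.1, "dz": 2.2, "wx": 0, "wy": 0, "wz": -0.1, "hand": 60},
    {"dx": -0.8, "dy": -0.1, "dz": 2.2, "wx": 0, "wy": 0, "wz": -0.1, "hand": 60}
  ]
}}

```text
clock: 3.7
eef_pos: [0.4379, -0.308, 0.1617]
tool_rot: [0.551, 0.835, -0.0, 0.002]
ft_force: [-0.3, 0.3, 0.4]
grip_width: 0.0598
grasp_force: 0.0
```

```bash
cat >> h.py <<'E'
def outl(t,h,near):
    """can xy from the outline in the wrist picture: fit cylinder silhouette bbox"""
    o=bot.get_obs();C=cam('wrist',o);im=bot.camera('wrist')
    D=bot.outline_of('wrist',t)
    for d in D:print(t,round(d['score'],2),np.round(d['extent'],1))
    return o,C,im,D
E
python3 - <<'E'
from h import *
o,C,im,D=outl('small_stud_can',.048,0)
cv2.imwrite('pics/w2.png',im[:,:,::-1]);go(.438,-.311,.034,113)
for k,p in dict(a=(.438,-.311,.057),b=(.433,-.306,.057)).items():print(k,proj(C,p))
E
```

```text
small_stud_can 0.87 [272.4 145.4  42.4  41.1]
t 3.8 pos [ 0.4379 -0.308   0.1617] yaw 113.2 j [-0.61  0.35 -0.05  1.16  0.    0.55] w 0.0596
dxyz [-0.049 -0.027  2.555] w [0.02 0.03 0.04]
a [[320.38975798 248.27359946]]
b [[316.83204853 239.78697121]]
```

View pics/w2.png

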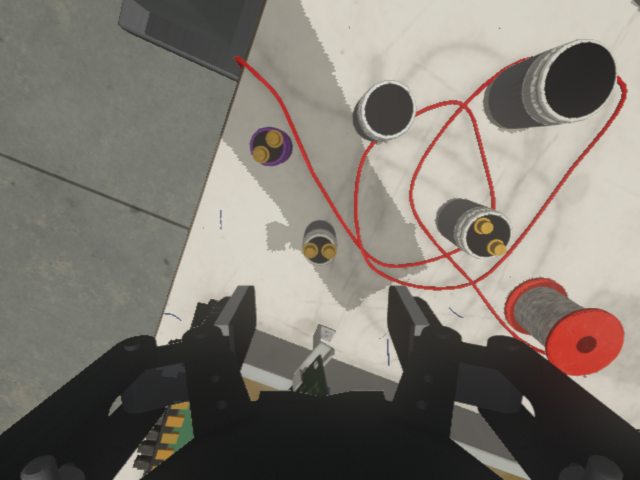

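Emit:
{"name": "drive_tool", "arguments": {
  "rows": [
    {"dx": -0.08, "dy": -0.01, "dz": 1.3, "wx": 0, "wy": 0, "wz": 0, "hand": 55},
    {"dx": -0.08, "dy": -0.01, "dz": 1.3, "wx": 0, "wy": 0, "wz": 0, "hand": 55},
    {"dx": -0.08, "dy": -0.01, "dz": 2.0, "wx": 0, "wy": 0, "wz": 0, "hand": 55},
    {"dx": -0.08, "dy": -0.01, "dz": 2.55, "wx": 0, "wy": 0, "wz": 0, "hand": 55},
    {"dx": -0.08, "dy": -0.01, "dz": 2.55, "wx": 0, "wy": 0, "wz": 0, "hand": 55},
    {"dx": -0.08, "dy": -0.01, "dz": 2.55, "wx": 0, "wy": 0, "wz": 0, "hand": 55},
    {"dx": -0.08, "dy": -0.01, "dz": 2.55, "wx": 0, "wy": 0, "wz": 0, "hand": 24},
    {"dx": -0.08, "dy": -0.01, "dz": 2.55, "wx": 0, "wy": 0, "wz": 0, "hand": 20},
    {"dx": -0.08, "dy": -0.01, "dz": 2.55, "wx": 0, "wy": 0, "wz": 0, "hand": 20},
    {"dx": -0.08, "dy": -0.01, "dz": 2.55, "wx": 0, "wy": 0, "wz": 0, "hand": 20},
    {"dx": -0.08, "dy": -0.01, "dz": 2.55, "wx": 0, "wy": 0, "wz": 0, "hand": 20},
    {"dx": -0.08, "dy": -0.01, "dz": 2.55, "wx": 0, "wy": 0, "wz": 0, "hand": 20},
    {"dx": -0.08, "dy": -0.01, "dz": 2.55, "wx": 0, "wy": 0, "wz": 0, "hand": 20}
  ]
}}

```text
clock: 5.1
eef_pos: [0.4396, -0.3126, 0.0347]
tool_rot: [0.551, 0.835, -0.0, 0.002]
ft_force: [0.1, -0.1, 5.5]
grip_width: 0.0259
grasp_force: 58.9
```

Emit:
{"name": "drive_tool", "arguments": {
  "rows": [
    {"dx": 0, "dy": 0, "dz": -1, "wx": 0, "wy": 0, "wz": 0, "hand": 20},
    {"dx": 0, "dy": 0, "dz": -2, "wx": 0, "wy": 0, "wz": 0, "hand": 20},
    {"dx": 0, "dy": 0, "dz": -3, "wx": 0, "wy": 0, "wz": 0, "hand": 20},
    {"dx": 0, "dy": 0, "dz": -3.6, "wx": 0, "wy": 0, "wz": 0, "hand": 20},
    {"dx": 0, "dy": 0, "dz": -3.6, "wx": 0, "wy": 0, "wz": 0, "hand": 20}
  ]
}}

```text
clock: 5.6
eef_pos: [0.4408, -0.3134, 0.219]
tool_rot: [0.551, 0.835, -0.0, 0.006]
ft_force: [0.1, -0.1, -0.2]
grip_width: 0.0263
grasp_force: 59.3
```

```bash
python3 -c "
from h import *
go(.45,-.03,.22,113)"
```

```text
t 5.6 pos [ 0.4408 -0.3134  0.219 ] yaw 113.2 j [-0.62  0.32  0.05  1.29  0.    0.55] w 0.0263
dxyz [ 5.139  2.4   -0.059] w [0.08 0.12 0.03]
```

Emit:
{"name": "drive_tool", "arguments": {
  "rows": [
    {"dx": 0.6, "dy": 0.3, "dz": 0, "wx": 0, "wy": 0, "wz": 0, "hand": 20},
    {"dx": 1.3, "dy": 0.6, "dz": 0, "wx": 0, "wy": 0, "wz": 0, "hand": 20},
    {"dx": 2.0, "dy": 0.95, "dz": 0, "wx": 0, "wy": 0, "wz": 0, "hand": 20},
    {"dx": 2.7, "dy": 1.3, "dz": 0, "wx": 0, "wy": 0, "wz": 0, "hand": 20},
    {"dx": 3.4, "dy": 1.6, "dz": 0, "wx": 0, "wy": 0, "wz": 0, "hand": 20},
    {"dx": 4.1, "dy": 1.9, "dz": 0, "wx": 0, "wy": 0, "wz": 0, "hand": 20},
    {"dx": 4.7, "dy": 2.2, "dz": 0, "wx": 0, "wy": 0, "wz": 0, "hand": 20},
    {"dx": 5.1, "dy": 2.4, "dz": 0, "wx": 0, "wy": 0, "wz": 0, "hand": 20},
    {"dx": 5.1, "dy": 2.4, "dz": 0, "wx": 0, "wy": 0, "wz": 0, "hand": 20},
    {"dx": 5.1, "dy": 2.4, "dz": 0, "wx": 0, "wy": 0, "wz": 0, "hand": 20}
  ]
}}

```text
clock: 6.6
eef_pos: [0.4476, -0.0296, 0.2119]
tool_rot: [0.55, 0.835, -0.0, -0.0]
ft_force: [-0.1, -0.6, -0.4]
grip_width: 0.0262
grasp_force: 59.3
```

```bash
python3 - <<'E'
from h import *
o=bot.get_obs();C=cam('wrist',o);im=bot.camera('wrist')
for t in("small_nest","medium_nest","large_nest","large_stud_can"):
    for d in bot.outline_of('wrist',t):
        print(t,round(d['score'],2),np.round(d['extent']),)
for p in((.463,.038,.029),(.433,.116,.029),(.394,.196,.029)):print(proj(C,p).round())
cv2.imwrite('pics/w3.png',im[:,:,::-1]);go(.463,.038,.1,113)
E
```

```text
small_nest 0.78 [372. 160.  91.  89.]
medium_nest 0.85 [379.   6.  98.  10.]
medium_nest 0.49 [321. 310.  66.  99.]
large_nest 0.6 [375.  61. 102. 111.]
large_stud_can 0.89 [300. 254.  54.  59.]
[[366. 163.]]
[[374.  62.]]
[[374. -64.]]
t 6.85 pos [ 0.4479 -0.0307  0.2122] yaw 113.1 j [-0.07  0.16 -0.18  1.23 -0.    1.1 ] w 0.0262
dxyz [1.147 0.816 2.244] w [-0.   -0.    0.01]
```

View pics/w3.png

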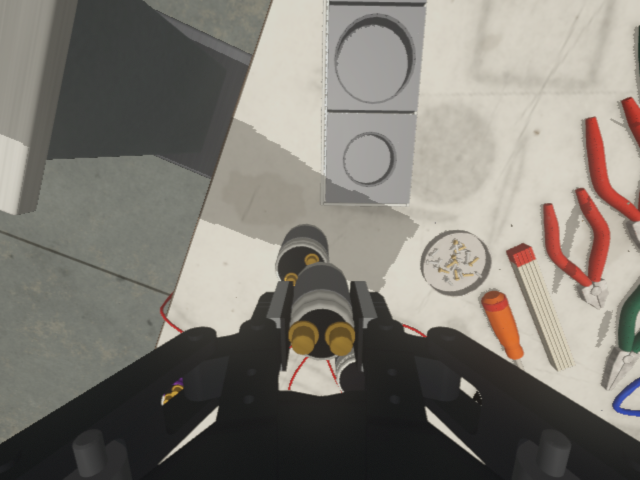

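```bash
python3 - <<'E'
from h import *
o=bot.get_obs();C=cam('wrist',o)
a=hit(C,(368,159),.029);b=hit(C,(374,59),.029);print(a,b,b-a,np.hypot(*(b-a)[:2]),np.degrees(np.arctan2(*(b-a)[1::-1])))
for p in ((335,204),(420,4),(323,204),(329,2)): print(p,hit(C,p,.029))
go(*a[:2],.08,113)
E
```

```text
[0.4636518 0.0404381 0.029    ] [0.43287313 0.11743167 0.029     ] [-0.03077867  0.07699357  0.        ] 0.08291765033429718 111.78937790787602
(335, 204) [ 0.45254065 -0.00974843  0.029     ]
(420, 4) [0.44999766 0.16884658 0.029     ]
(323, 204) [ 0.44199456 -0.01425403  0.029     ]
(329, 2) [0.38083057 0.14087039 0.029     ]
t 6.85 pos [ 0.4479 -0.0307  0.2122] yaw 113.1 j [-0.07  0.16 -0.18  1.23 -0.    1.1 ] w 0.0262
dxyz [1.186 0.847 2.644] w [-0.   -0.    0.01]
```

Emit:
{"name": "drive_tool", "arguments": {
  "rows": [
    {"dx": 0.6, "dy": 0.43, "dz": 0, "wx": 0, "wy": 0, "wz": 0, "hand": 20},
    {"dx": 1.18, "dy": 0.85, "dz": 0, "wx": 0, "wy": 0, "wz": 0, "hand": 20},
    {"dx": 1.18, "dy": 0.85, "dz": 0, "wx": 0, "wy": 0, "wz": 0, "hand": 20},
    {"dx": 1.18, "dy": 0.85, "dz": 0.8, "wx": 0, "wy": 0, "wz": 0, "hand": 20},
    {"dx": 1.18, "dy": 0.85, "dz": 1.6, "wx": 0, "wy": 0, "wz": 0, "hand": 20},
    {"dx": 1.18, "dy": 0.85, "dz": 2.2, "wx": 0, "wy": 0, "wz": 0, "hand": 20},
    {"dx": 1.18, "dy": 0.85, "dz": 2.2, "wx": 0, "wy": 0, "wz": 0, "hand": 20},
    {"dx": 1.18, "dy": 0.85, "dz": 2.2, "wx": 0, "wy": 0, "wz": 0, "hand": 20}
  ]
}}

```text
clock: 7.65
eef_pos: [0.4638, 0.0403, 0.1026]
tool_rot: [0.551, 0.834, -0.0, -0.0]
ft_force: [0.4, 0.8, 0.0]
grip_width: 0.026
grasp_force: 59.5
```

```bash
python3 - <<'E'
from h import *
o=bot.get_obs();im=bot.camera('wrist')
cv2.imwrite('pics/w4.png',im[:,:,::-1]);go(.4637,.0404,.0445,113)
E
```

```text
t 7.7 pos [0.465  0.0405 0.1036] yaw 113.1 j [ 0.09  0.29 -0.32  0.96 -0.    1.25] w 0.0261
dxyz [ 0.008 -0.027  1.182] w [0.02 0.01 0.02]
```

View pics/w4.png

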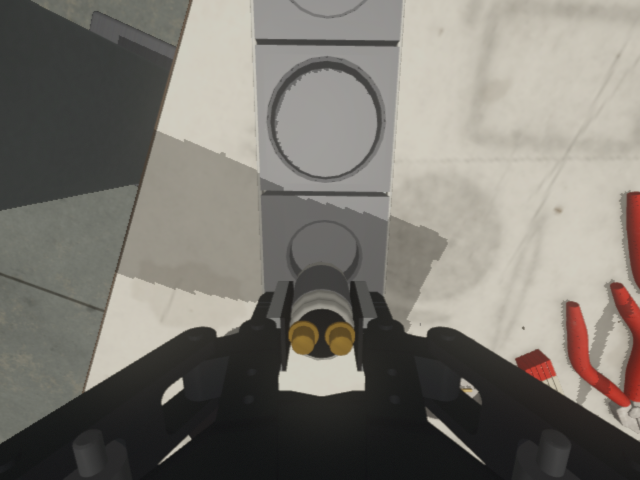

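Emit:
{"name": "drive_tool", "arguments": {
  "rows": [
    {"dx": 0, "dy": -0.01, "dz": 0.5, "wx": 0, "wy": 0, "wz": 0, "hand": 20},
    {"dx": 0, "dy": -0.01, "dz": 0.8, "wx": 0, "wy": 0, "wz": 0, "hand": 20},
    {"dx": 0, "dy": -0.01, "dz": 1.0, "wx": 0, "wy": 0, "wz": 0, "hand": 20},
    {"dx": 0, "dy": -0.01, "dz": 1.1, "wx": 0, "wy": 0, "wz": 0, "hand": 20},
    {"dx": 0, "dy": -0.01, "dz": 1.15, "wx": 0, "wy": 0, "wz": 0, "hand": 20},
    {"dx": 0, "dy": -0.01, "dz": 1.18, "wx": 0, "wy": 0, "wz": 0, "hand": 20},
    {"dx": 0, "dy": -0.01, "dz": 1.18, "wx": 0, "wy": 0, "wz": 0, "hand": 20}
  ]
}}

```text
clock: 8.4
eef_pos: [0.464, 0.041, 0.0438]
tool_rot: [0.551, 0.835, 0.0, 0.0]
ft_force: [0.2, 0.0, -0.7]
grip_width: 0.0262
grasp_force: 59.5
```

Emit:
{"name": "drive_tool", "arguments": {
  "rows": [
    {"dx": 0, "dy": 0, "dz": 0.01, "wx": 0, "wy": 0, "wz": 0, "hand": 20},
    {"dx": 0, "dy": 0, "dz": 0.02, "wx": 0, "wy": 0, "wz": 0, "hand": 20},
    {"dx": 0, "dy": 0, "dz": 0.02, "wx": 0, "wy": 0, "wz": 0, "hand": 20}
  ]
}}

```text
clock: 8.7
eef_pos: [0.464, 0.041, 0.0437]
tool_rot: [0.551, 0.835, 0.001, 0.001]
ft_force: [-1.5, 0.6, 8.3]
grip_width: 0.0264
grasp_force: 60.4
```

Contact (8 N up). Open gently, then rise.

Emit:
{"name": "drive_tool", "arguments": {
  "rows": [
    {"dx": 0, "dy": 0, "dz": -0.01, "wx": 0, "wy": 0, "wz": 0, "hand": 24},
    {"dx": 0, "dy": 0, "dz": -0.01, "wx": 0, "wy": 0, "wz": 0, "hand": 30},
    {"dx": 0, "dy": 0, "dz": -0.01, "wx": 0, "wy": 0, "wz": 0, "hand": 36},
    {"dx": 0, "dy": 0, "dz": -0.01, "wx": 0, "wy": 0, "wz": 0, "hand": 45},
    {"dx": 0, "dy": 0, "dz": -0.01, "wx": 0, "wy": 0, "wz": 0, "hand": 50},
    {"dx": 0, "dy": 0, "dz": -0.01, "wx": 0, "wy": 0, "wz": 0, "hand": 50},
    {"dx": 0, "dy": 0, "dz": -0.6, "wx": 0, "wy": 0, "wz": 0, "hand": 50},
    {"dx": 0, "dy": 0, "dz": -1.5, "wx": 0, "wy": 0, "wz": 0, "hand": 50},
    {"dx": 0, "dy": 0, "dz": -2.5, "wx": 0, "wy": 0, "wz": 0, "hand": 65},
    {"dx": 0, "dy": 0, "dz": -3.2, "wx": 0, "wy": 0, "wz": 0, "hand": 65},
    {"dx": 0, "dy": 0, "dz": -3.2, "wx": 0, "wy": 0, "wz": 0, "hand": 65}
  ]
}}

```text
clock: 9.8
eef_pos: [0.467, 0.0412, 0.2079]
tool_rot: [0.551, 0.835, 0.004, 0.004]
ft_force: [1.2, 0.6, 0.1]
grip_width: 0.0655
grasp_force: 0.0
```

```bash
python3 - <<'E'
from h import *
o=bot.get_obs();im=bot.camera('wrist')
cv2.imwrite('pics/w5.png',im[:,:,::-1]);go(.542,-.240,.2,113)
print(proj(cam('wrist',o),[(.4637,.0404,.066),(.4637,.0404,.029)]))
E
```

```text
t 9.85 pos [0.4654 0.0411 0.2051] yaw 113.2 j [ 0.09  0.19 -0.16  1.22 -0.    1.25] w 0.0648
dxyz [-5.771 -0.805  0.108] w [0.07 0.02 0.03]
[[316.13671489 231.31607324]
 [316.31498428 221.66718288]]
```

View pics/w5.png

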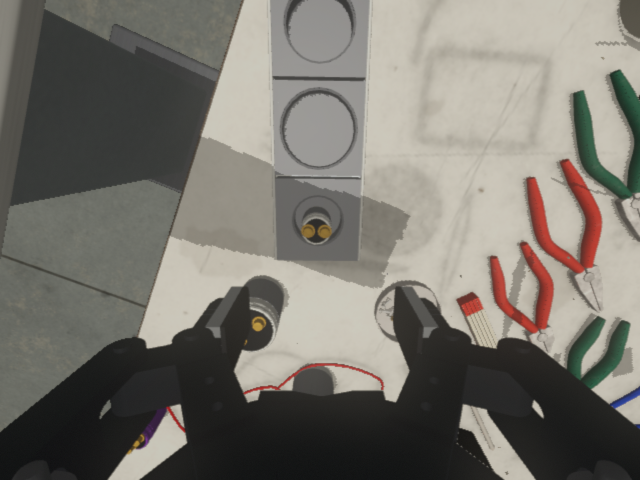

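Emit:
{"name": "drive_tool", "arguments": {
  "rows": [
    {"dx": -0.8, "dy": -0.1, "dz": 0.1, "wx": 0, "wy": 0, "wz": 0, "hand": 65},
    {"dx": -1.6, "dy": -0.2, "dz": 0.1, "wx": 0, "wy": 0, "wz": 0, "hand": 65},
    {"dx": -2.4, "dy": -0.3, "dz": 0.1, "wx": 0, "wy": 0, "wz": 0, "hand": 65},
    {"dx": -3.2, "dy": -0.4, "dz": 0.1, "wx": 0, "wy": 0, "wz": 0, "hand": 65},
    {"dx": -4.0, "dy": -0.55, "dz": 0.1, "wx": 0, "wy": 0, "wz": 0, "hand": 65},
    {"dx": -4.8, "dy": -0.7, "dz": 0.2, "wx": 0, "wy": 0, "wz": 0, "hand": 65},
    {"dx": -5.5, "dy": -0.8, "dz": 0.3, "wx": 0, "wy": 0, "wz": 0, "hand": 65},
    {"dx": -5.9, "dy": -0.85, "dz": 0.3, "wx": 0, "wy": 0, "wz": 0, "hand": 65},
    {"dx": -5.9, "dy": -0.85, "dz": 0.3, "wx": 0, "wy": 0, "wz": 0, "hand": 65},
    {"dx": -5.9, "dy": -0.85, "dz": 0.3, "wx": 0, "wy": 0, "wz": 0, "hand": 65}
  ]
}}

```text
clock: 10.85
eef_pos: [0.5394, -0.2467, 0.1852]
tool_rot: [0.551, 0.834, -0.0, -0.002]
ft_force: [-0.9, -0.1, 1.5]
grip_width: 0.0654
grasp_force: 0.0
```

```bash
python3 - <<'E'
from h import *
o=bot.get_obs();C=cam('wrist',o);im=bot.camera('wrist')
for d in bot.look_for('wrist','medium_stud_can'):print(d['score'],np.round(d['extent']))
cv2.imwrite('pics/w6.png',im[:,:,::-1]);go(.5434,-.2526,.041,113)
print(proj(C,[(.5434,-.2526,.069)]))
E
```

```text
0.91 [329. 243.  47.  57.]
t 10.95 pos [ 0.5398 -0.2458  0.1864] yaw 113.2 j [-0.43  0.45  0.17  1.28  0.    0.74] w 0.065
dxyz [-0.159  0.017  2.907] w [-0.01 -0.02  0.04]
[[324.10670559 249.81962101]]
```

View pics/w6.png

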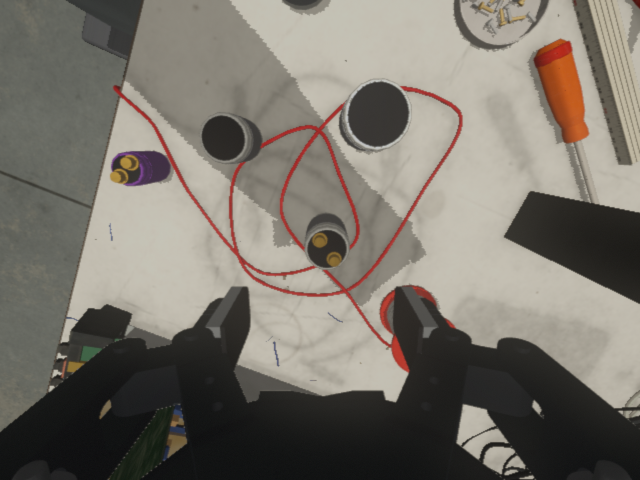

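Emit:
{"name": "drive_tool", "arguments": {
  "rows": [
    {"dx": -0.16, "dy": 0.05, "dz": 0.7, "wx": 0, "wy": 0, "wz": 0, "hand": 65},
    {"dx": -0.16, "dy": 0.05, "dz": 1.5, "wx": 0, "wy": 0, "wz": 0, "hand": 65},
    {"dx": -0.16, "dy": 0.05, "dz": 2.2, "wx": 0, "wy": 0, "wz": 0, "hand": 65},
    {"dx": -0.16, "dy": 0.05, "dz": 2.7, "wx": 0, "wy": 0, "wz": 0, "hand": 65},
    {"dx": -0.16, "dy": 0.05, "dz": 2.9, "wx": 0, "wy": 0, "wz": 0, "hand": 65},
    {"dx": -0.16, "dy": 0.05, "dz": 2.9, "wx": 0, "wy": 0, "wz": 0, "hand": 65},
    {"dx": -0.16, "dy": 0.05, "dz": 2.9, "wx": 0, "wy": 0, "wz": 0, "hand": 45},
    {"dx": -0.16, "dy": 0.05, "dz": 2.9, "wx": 0, "wy": 0, "wz": 0, "hand": 34},
    {"dx": -0.16, "dy": 0.05, "dz": 2.9, "wx": 0, "wy": 0, "wz": 0, "hand": 30},
    {"dx": -0.16, "dy": 0.05, "dz": 2.9, "wx": 0, "wy": 0, "wz": 0, "hand": 30},
    {"dx": -0.16, "dy": 0.05, "dz": 2.9, "wx": 0, "wy": 0, "wz": 0, "hand": 30},
    {"dx": -0.16, "dy": 0.05, "dz": 2.9, "wx": 0, "wy": 0, "wz": 0, "hand": 30}
  ]
}}

```text
clock: 12.15
eef_pos: [0.5475, -0.254, 0.0447]
tool_rot: [0.551, 0.835, 0.001, 0.002]
ft_force: [-0.7, 0.1, 7.0]
grip_width: 0.0363
grasp_force: 60.3
```

Emit:
{"name": "drive_tool", "arguments": {
  "rows": [
    {"dx": 0, "dy": 0, "dz": -0.8, "wx": 0, "wy": 0, "wz": 0, "hand": 30},
    {"dx": 0, "dy": 0, "dz": -1.7, "wx": 0, "wy": 0, "wz": 0, "hand": 30},
    {"dx": 0, "dy": 0, "dz": -2.6, "wx": 0, "wy": 0, "wz": 0, "hand": 30},
    {"dx": 0, "dy": 0, "dz": -3.4, "wx": 0, "wy": 0, "wz": 0, "hand": 30},
    {"dx": 0, "dy": 0, "dz": -3.4, "wx": 0, "wy": 0, "wz": 0, "hand": 30},
    {"dx": 0, "dy": 0, "dz": -3.4, "wx": 0, "wy": 0, "wz": 0, "hand": 30}
  ]
}}

```text
clock: 12.75
eef_pos: [0.5463, -0.2537, 0.2137]
tool_rot: [0.551, 0.835, 0.0, 0.001]
ft_force: [0.6, -0.6, -2.9]
grip_width: 0.0364
grasp_force: 60.5
```

```bash
python3 - <<'E'
from h import *
go(.415,.15,.215,113)
go(.4021,.1944,.215,113)
E
```

```text
t 12.75 pos [ 0.5463 -0.2537  0.2137] yaw 113.2 j [-0.43  0.46  0.24  1.35  0.    0.73] w 0.0364
dxyz [ 8.456  0.76  -0.044] w [0.02 0.03 0.03]
t 12.75 pos [ 0.5463 -0.2537  0.2137] yaw 113.2 j [-0.43  0.46  0.24  1.35  0.    0.73] w 0.0364
dxyz [ 9.374  0.872 -0.045] w [0.02 0.03 0.03]
```

Emit:
{"name": "drive_tool", "arguments": {
  "rows": [
    {"dx": 0.6, "dy": 0.05, "dz": 0, "wx": 0, "wy": 0, "wz": 0, "hand": 30},
    {"dx": 1.3, "dy": 0.1, "dz": 0, "wx": 0, "wy": 0, "wz": 0, "hand": 30},
    {"dx": 2.1, "dy": 0.2, "dz": 0, "wx": 0, "wy": 0, "wz": 0, "hand": 30},
    {"dx": 2.9, "dy": 0.25, "dz": 0, "wx": 0, "wy": 0, "wz": 0, "hand": 30},
    {"dx": 3.7, "dy": 0.3, "dz": 0, "wx": 0, "wy": 0, "wz": 0, "hand": 30},
    {"dx": 4.5, "dy": 0.4, "dz": 0, "wx": 0, "wy": 0, "wz": 0, "hand": 30},
    {"dx": 5.3, "dy": 0.5, "dz": 0, "wx": 0, "wy": 0, "wz": 0, "hand": 30},
    {"dx": 6.1, "dy": 0.55, "dz": 0, "wx": 0, "wy": 0, "wz": 0, "hand": 30},
    {"dx": 6.9, "dy": 0.6, "dz": 0, "wx": 0, "wy": 0, "wz": 0, "hand": 30},
    {"dx": 7.6, "dy": 0.7, "dz": 0, "wx": 0, "wy": 0, "wz": 0, "hand": 30},
    {"dx": 8.2, "dy": 0.75, "dz": 0, "wx": 0, "wy": 0, "wz": 0, "hand": 30},
    {"dx": 8.4, "dy": 0.76, "dz": 0, "wx": 0, "wy": 0, "wz": 0, "hand": 30},
    {"dx": 8.4, "dy": 0.76, "dz": 0, "wx": 0, "wy": 0, "wz": 0, "hand": 30},
    {"dx": 8.4, "dy": 0.76, "dz": 0, "wx": 0, "wy": 0, "wz": 0, "hand": 30}
  ]
}}

```text
clock: 14.15
eef_pos: [0.4152, 0.1469, 0.2114]
tool_rot: [0.551, 0.835, -0.001, -0.0]
ft_force: [-0.0, 0.4, -1.3]
grip_width: 0.0363
grasp_force: 60.5
```

```bash
python3 - <<'E'
from h import *
o=bot.get_obs();C=cam('wrist',o);im=bot.camera('wrist')
for d in bot.look_for('wrist','medium_nest'):print(d['score'],np.round(d['extent']),hit(C,d['extent'][:2],.024))
cv2.imwrite('pics/w7.png',im[:,:,::-1]);go(.4021,.1944,.1,113)
print(proj(C,[(.4021,.1944,.029)]))
E
```

```text
0.68 [331. 170.  88.  90.] [0.40313944 0.19540077 0.024     ]
0.41 [329. 248.  87.  76.] [0.43267025 0.12426829 0.024     ]
t 14.25 pos [0.4157 0.1466 0.2118] yaw 113.1 j [ 0.34  0.14 -0.2   1.23 -0.    1.51] w 0.0363
dxyz [0.988 0.127 2.236] w [-0.01  0.    0.01]
[[329.57605029 170.52463287]]
```

View pics/w7.png

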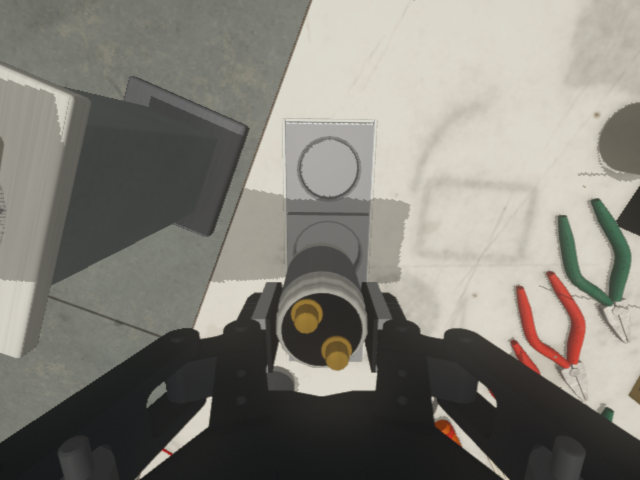

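Emit:
{"name": "drive_tool", "arguments": {
  "rows": [
    {"dx": 0.5, "dy": 0.06, "dz": 0, "wx": 0, "wy": 0, "wz": 0, "hand": 30},
    {"dx": 1.01, "dy": 0.12, "dz": 0, "wx": 0, "wy": 0, "wz": 0, "hand": 30},
    {"dx": 1.01, "dy": 0.12, "dz": 0, "wx": 0, "wy": 0, "wz": 0, "hand": 30},
    {"dx": 1.01, "dy": 0.12, "dz": 0.7, "wx": 0, "wy": 0, "wz": 0, "hand": 30},
    {"dx": 1.01, "dy": 0.12, "dz": 1.5, "wx": 0, "wy": 0, "wz": 0, "hand": 30},
    {"dx": 1.01, "dy": 0.12, "dz": 2.2, "wx": 0, "wy": 0, "wz": 0, "hand": 30},
    {"dx": 1.01, "dy": 0.12, "dz": 2.7, "wx": 0, "wy": 0, "wz": 0, "hand": 30},
    {"dx": 1.01, "dy": 0.12, "dz": 3.0, "wx": 0, "wy": 0, "wz": 0, "hand": 30},
    {"dx": 1.01, "dy": 0.12, "dz": 3.1, "wx": 0, "wy": 0, "wz": 0, "hand": 30},
    {"dx": 1.01, "dy": 0.12, "dz": 3.14, "wx": 0, "wy": 0, "wz": 0, "hand": 30},
    {"dx": 1.01, "dy": 0.12, "dz": 3.14, "wx": 0, "wy": 0, "wz": 0, "hand": 30}
  ]
}}

```text
clock: 15.35
eef_pos: [0.402, 0.1962, 0.0559]
tool_rot: [0.551, 0.834, 0.0, 0.0]
ft_force: [-1.4, 0.2, -0.9]
grip_width: 0.036
grasp_force: 60.5
```

Emit:
{"name": "drive_tool", "arguments": {
  "rows": [
    {"dx": 0, "dy": 0, "dz": 0.02, "wx": 0, "wy": 0, "wz": 0, "hand": 30},
    {"dx": 0, "dy": 0, "dz": 0.04, "wx": 0, "wy": 0, "wz": 0, "hand": 30},
    {"dx": 0, "dy": 0, "dz": 0.05, "wx": 0, "wy": 0, "wz": 0, "hand": 30},
    {"dx": 0, "dy": 0, "dz": 0.05, "wx": 0, "wy": 0, "wz": 0, "hand": 30}
  ]
}}

```text
clock: 15.75
eef_pos: [0.4018, 0.1968, 0.0537]
tool_rot: [0.551, 0.835, 0.001, 0.0]
ft_force: [-1.0, -0.4, 4.1]
grip_width: 0.0362
grasp_force: 60.9
```

Emit:
{"name": "drive_tool", "arguments": {
  "rows": [
    {"dx": 0, "dy": 0, "dz": 0, "wx": 0, "wy": 0, "wz": 0, "hand": 34},
    {"dx": 0, "dy": 0, "dz": 0, "wx": 0, "wy": 0, "wz": 0, "hand": 40},
    {"dx": 0, "dy": 0, "dz": 0, "wx": 0, "wy": 0, "wz": 0, "hand": 46},
    {"dx": 0, "dy": 0, "dz": 0, "wx": 0, "wy": 0, "wz": 0, "hand": 55},
    {"dx": 0, "dy": 0, "dz": 0, "wx": 0, "wy": 0, "wz": 0, "hand": 60},
    {"dx": 0, "dy": 0, "dz": 0, "wx": 0, "wy": 0, "wz": 0, "hand": 60},
    {"dx": 0, "dy": 0, "dz": -0.6, "wx": 0, "wy": 0, "wz": 0, "hand": 60},
    {"dx": 0, "dy": 0, "dz": -1.4, "wx": 0, "wy": 0, "wz": 0, "hand": 60},
    {"dx": 0, "dy": 0, "dz": -2.3, "wx": 0, "wy": 0, "wz": 0, "hand": 70},
    {"dx": 0, "dy": 0, "dz": -3.1, "wx": 0, "wy": 0, "wz": 0, "hand": 75},
    {"dx": 0, "dy": 0, "dz": -3.1, "wx": 0, "wy": 0, "wz": 0, "hand": 75}
  ]
}}

```text
clock: 16.85
eef_pos: [0.4046, 0.1981, 0.2136]
tool_rot: [0.551, 0.835, 0.005, 0.003]
ft_force: [0.4, -0.5, 0.8]
grip_width: 0.0752
grasp_force: 0.0
```

```bash
python3 - <<'E'
from h import *
o=bot.get_obs();im=bot.camera('wrist');C=cam('wrist',o)
for d in bot.look_for('wrist','medium_stud_can'):print(d['score'],np.round(d['extent']),proj(C,[(.4015,.196,.04)]))
cv2.imwrite('pics/w8.png',im[:,:,::-1]);go(.444,-.068,.2,113)
E
```

```text
t 16.95 pos [0.4018 0.1968 0.2088] yaw 113.2 j [ 0.46  0.15 -0.19  1.22  0.    1.62] w 0.075
dxyz [-5.201 -1.309  0.17 ] w [ 0.03 -0.    0.03]
```

View pics/w8.png

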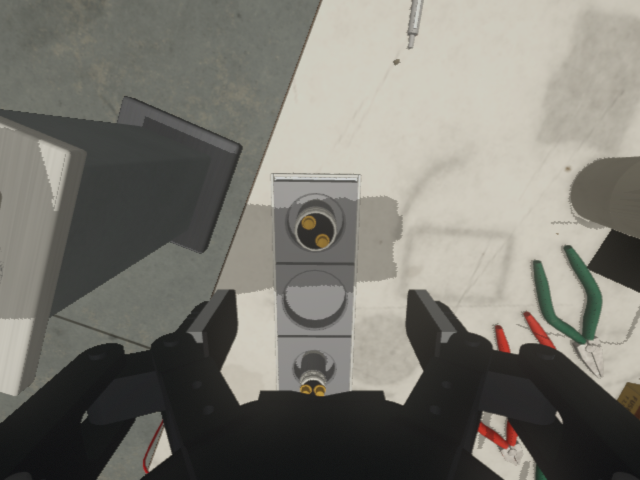

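The medium can stands in its nest at (315,228). Next is the large one.

Emit:
{"name": "drive_tool", "arguments": {
  "rows": [
    {"dx": -0.8, "dy": -0.2, "dz": 0.1, "wx": 0, "wy": 0, "wz": 0, "hand": 80},
    {"dx": -1.6, "dy": -0.4, "dz": 0.1, "wx": 0, "wy": 0, "wz": 0, "hand": 80},
    {"dx": -2.4, "dy": -0.6, "dz": 0.1, "wx": 0, "wy": 0, "wz": 0, "hand": 80},
    {"dx": -3.2, "dy": -0.8, "dz": 0.1, "wx": 0, "wy": 0, "wz": 0, "hand": 80},
    {"dx": -4.0, "dy": -1.0, "dz": 0.1, "wx": 0, "wy": 0, "wz": 0, "hand": 80},
    {"dx": -4.7, "dy": -1.2, "dz": 0.1, "wx": 0, "wy": 0, "wz": 0, "hand": 80},
    {"dx": -5.2, "dy": -1.31, "dz": 0.1, "wx": 0, "wy": 0, "wz": 0, "hand": 80},
    {"dx": -5.2, "dy": -1.31, "dz": 0.1, "wx": 0, "wy": 0, "wz": 0, "hand": 80},
    {"dx": -5.2, "dy": -1.31, "dz": 0.1, "wx": 0, "wy": 0, "wz": 0, "hand": 80}
  ]
}}

```text
clock: 17.85
eef_pos: [0.4421, -0.0684, 0.2011]
tool_rot: [0.551, 0.834, -0.001, -0.002]
ft_force: [-0.3, 0.3, -0.0]
grip_width: 0.0802
grasp_force: 0.0
```

```bash
python3 - <<'E'
from h import *
o=bot.get_obs();im=bot.camera('wrist');C=cam('wrist',o)
print(proj(C,[(.444,-.068,.083)]))
for d in bot.look_for('wrist','large_stud_can'):print(d['score'],np.round(d['extent']))
cv2.imwrite('pics/w9.png',im[:,:,::-1]);go(.444,-.068,.051,113)
E
```

```text
[[324.89270909 240.90693653]]
0.94 [325. 229.  61.  69.]
t 17.95 pos [ 0.4424 -0.0675  0.2018] yaw 113.2 j [-0.15  0.16 -0.2   1.21  0.    1.01] w 0.0801
dxyz [-0.027  0.031  3.015] w [-0.02 -0.02  0.04]
```

View pics/w9.png

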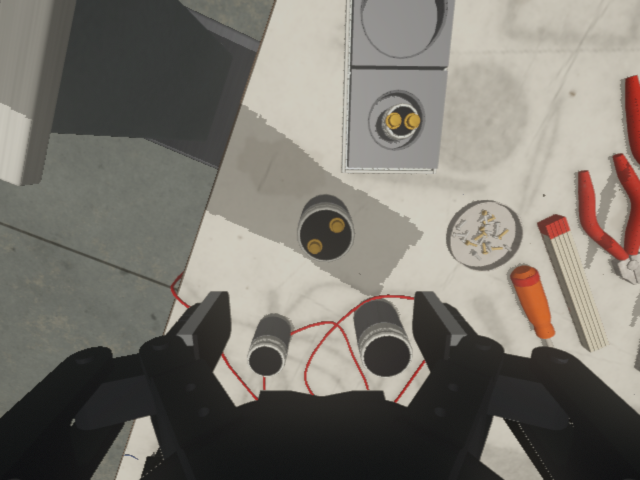

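Emit:
{"name": "drive_tool", "arguments": {
  "rows": [
    {"dx": 0.05, "dy": 0.04, "dz": 0.7, "wx": 0, "wy": 0, "wz": 0, "hand": 74},
    {"dx": 0.05, "dy": 0.04, "dz": 1.5, "wx": 0, "wy": 0, "wz": 0, "hand": 74},
    {"dx": 0.05, "dy": 0.04, "dz": 2.2, "wx": 0, "wy": 0, "wz": 0, "hand": 74},
    {"dx": 0.05, "dy": 0.04, "dz": 2.7, "wx": 0, "wy": 0, "wz": 0, "hand": 74},
    {"dx": 0.05, "dy": 0.04, "dz": 3.0, "wx": 0, "wy": 0, "wz": 0, "hand": 74},
    {"dx": 0.05, "dy": 0.04, "dz": 3.0, "wx": 0, "wy": 0, "wz": 0, "hand": 74},
    {"dx": 0.05, "dy": 0.04, "dz": 3.0, "wx": 0, "wy": 0, "wz": 0, "hand": 55},
    {"dx": 0.05, "dy": 0.04, "dz": 3.0, "wx": 0, "wy": 0, "wz": 0, "hand": 44},
    {"dx": 0.05, "dy": 0.04, "dz": 3.0, "wx": 0, "wy": 0, "wz": 0, "hand": 40},
    {"dx": 0.05, "dy": 0.04, "dz": 3.0, "wx": 0, "wy": 0, "wz": 0, "hand": 40},
    {"dx": 0.05, "dy": 0.04, "dz": 3.0, "wx": 0, "wy": 0, "wz": 0, "hand": 40},
    {"dx": 0.05, "dy": 0.04, "dz": 3.0, "wx": 0, "wy": 0, "wz": 0, "hand": 40}
  ]
}}

```text
clock: 19.15
eef_pos: [0.4452, -0.0651, 0.0541]
tool_rot: [0.551, 0.835, 0.001, 0.001]
ft_force: [-1.4, 1.8, 6.4]
grip_width: 0.0465
grasp_force: 62.0
```

Emit:
{"name": "drive_tool", "arguments": {
  "rows": [
    {"dx": 0, "dy": 0, "dz": -0.7, "wx": 0, "wy": 0, "wz": 0, "hand": 40},
    {"dx": 0, "dy": 0, "dz": -1.5, "wx": 0, "wy": 0, "wz": 0, "hand": 40},
    {"dx": 0, "dy": 0, "dz": -2.3, "wx": 0, "wy": 0, "wz": 0, "hand": 40},
    {"dx": 0, "dy": 0, "dz": -3.2, "wx": 0, "wy": 0, "wz": 0, "hand": 40},
    {"dx": 0, "dy": 0, "dz": -3.6, "wx": 0, "wy": 0, "wz": 0, "hand": 40},
    {"dx": 0, "dy": 0, "dz": -3.6, "wx": 0, "wy": 0, "wz": 0, "hand": 40},
    {"dx": 0, "dy": 0, "dz": -3.6, "wx": 0, "wy": 0, "wz": 0, "hand": 40}
  ]
}}

```text
clock: 19.85
eef_pos: [0.4437, -0.0653, 0.232]
tool_rot: [0.551, 0.835, -0.0, -0.0]
ft_force: [-0.1, 0.0, -2.8]
grip_width: 0.0467
grasp_force: 62.6
```

```bash
python3 - <<'E'
from h import *
go(.4325,.118,.22,113)
E
```

```text
t 19.85 pos [ 0.4437 -0.0653  0.232 ] yaw 113.2 j [-0.15  0.14 -0.14  1.28 -0.    1.02] w 0.0467
dxyz [3.458 1.236 0.241] w [-0.01 -0.    0.03]
```

Emit:
{"name": "drive_tool", "arguments": {
  "rows": [
    {"dx": 0.6, "dy": 0.2, "dz": 0, "wx": 0, "wy": 0, "wz": 0, "hand": 40},
    {"dx": 1.3, "dy": 0.45, "dz": 0, "wx": 0, "wy": 0, "wz": 0, "hand": 40},
    {"dx": 2.0, "dy": 0.7, "dz": 0, "wx": 0, "wy": 0, "wz": 0, "hand": 40},
    {"dx": 2.7, "dy": 0.95, "dz": 0, "wx": 0, "wy": 0, "wz": 0, "hand": 40},
    {"dx": 3.2, "dy": 1.15, "dz": 0, "wx": 0, "wy": 0, "wz": 0, "hand": 40},
    {"dx": 3.46, "dy": 1.24, "dz": 0, "wx": 0, "wy": 0, "wz": 0, "hand": 40},
    {"dx": 3.46, "dy": 1.24, "dz": 0, "wx": 0, "wy": 0, "wz": 0, "hand": 40},
    {"dx": 3.46, "dy": 1.24, "dz": 0, "wx": 0, "wy": 0, "wz": 0, "hand": 40},
    {"dx": 3.46, "dy": 1.24, "dz": 0.7, "wx": 0, "wy": 0, "wz": 0, "hand": 40},
    {"dx": 3.46, "dy": 1.24, "dz": 1.4, "wx": 0, "wy": 0, "wz": 0, "hand": 40},
    {"dx": 3.46, "dy": 1.24, "dz": 2.1, "wx": 0, "wy": 0, "wz": 0, "hand": 40},
    {"dx": 3.46, "dy": 1.24, "dz": 2.4, "wx": 0, "wy": 0, "wz": 0, "hand": 40},
    {"dx": 3.46, "dy": 1.24, "dz": 2.4, "wx": 0, "wy": 0, "wz": 0, "hand": 40}
  ]
}}

```text
clock: 21.15
eef_pos: [0.4302, 0.1163, 0.1096]
tool_rot: [0.552, 0.834, -0.003, -0.002]
ft_force: [-0.9, 0.0, -2.7]
grip_width: 0.0465
grasp_force: 62.6
```

```bash
python3 - <<'E'
from h import *
im=bot.camera('wrist')
cv2.imwrite('pics/w10.png',im[:,:,::-1]);go(.4325,.118,.067,113)
E
```

```text
t 21.2 pos [0.4317 0.1168 0.1114] yaw 113.1 j [ 0.26  0.25 -0.35  0.98 -0.    1.43] w 0.0466
dxyz [0.015 0.028 0.887] w [-0.05 -0.    0.01]
```

View pics/w10.png

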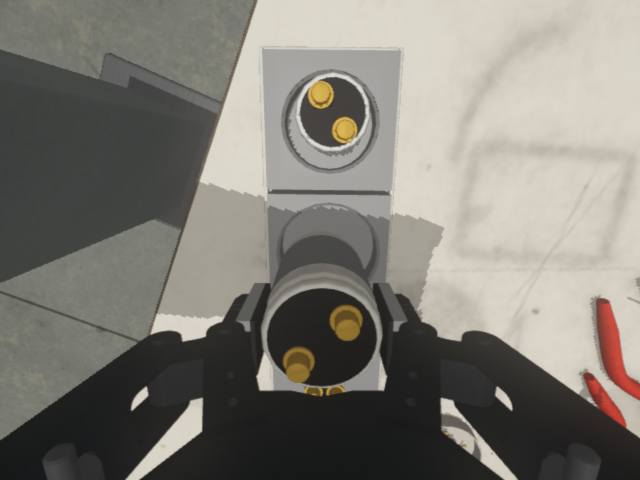

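Emit:
{"name": "drive_tool", "arguments": {
  "rows": [
    {"dx": 0.02, "dy": 0.05, "dz": 0, "wx": 0, "wy": 0, "wz": 0, "hand": 40},
    {"dx": 0.02, "dy": 0.05, "dz": 0.4, "wx": 0, "wy": 0, "wz": 0, "hand": 40},
    {"dx": 0.02, "dy": 0.05, "dz": 0.7, "wx": 0, "wy": 0, "wz": 0, "hand": 40},
    {"dx": 0.02, "dy": 0.05, "dz": 0.85, "wx": 0, "wy": 0, "wz": 0, "hand": 40},
    {"dx": 0.02, "dy": 0.05, "dz": 0.89, "wx": 0, "wy": 0, "wz": 0, "hand": 40},
    {"dx": 0.02, "dy": 0.05, "dz": 0.89, "wx": 0, "wy": 0, "wz": 0, "hand": 40}
  ]
}}

```text
clock: 21.8
eef_pos: [0.4356, 0.1203, 0.0689]
tool_rot: [0.551, 0.835, 0.0, 0.0]
ft_force: [-0.2, 0.5, -1.8]
grip_width: 0.0468
grasp_force: 62.6
```

Emit:
{"name": "drive_tool", "arguments": {
  "rows": [
    {"dx": 0, "dy": 0, "dz": 0.03, "wx": 0, "wy": 0, "wz": 0, "hand": 40},
    {"dx": 0, "dy": 0, "dz": 0.06, "wx": 0, "wy": 0, "wz": 0, "hand": 40},
    {"dx": 0, "dy": 0, "dz": 0.08, "wx": 0, "wy": 0, "wz": 0, "hand": 40},
    {"dx": 0, "dy": 0, "dz": 0.08, "wx": 0, "wy": 0, "wz": 0, "hand": 40}
  ]
}}

```text
clock: 22.2
eef_pos: [0.435, 0.1201, 0.0644]
tool_rot: [0.551, 0.835, 0.0, 0.0]
ft_force: [-0.4, 0.4, -2.4]
grip_width: 0.0464
grasp_force: 62.6
```

Emit:
{"name": "drive_tool", "arguments": {
  "rows": [
    {"dx": 0, "dy": 0, "dz": 0.01, "wx": 0, "wy": 0, "wz": 0, "hand": 40},
    {"dx": 0, "dy": 0, "dz": 0.02, "wx": 0, "wy": 0, "wz": 0, "hand": 40},
    {"dx": 0, "dy": 0, "dz": 0.03, "wx": 0, "wy": 0, "wz": 0, "hand": 40},
    {"dx": 0, "dy": 0, "dz": 0.03, "wx": 0, "wy": 0, "wz": 0, "hand": 40}
  ]
}}

```text
clock: 22.6
eef_pos: [0.435, 0.1201, 0.0632]
tool_rot: [0.551, 0.835, 0.0, 0.0]
ft_force: [-0.2, 0.2, 2.0]
grip_width: 0.0465
grasp_force: 62.9
```

Contact. Release and rise.

Emit:
{"name": "drive_tool", "arguments": {
  "rows": [
    {"dx": 0, "dy": 0, "dz": 0, "wx": 0, "wy": 0, "wz": 0, "hand": 44},
    {"dx": 0, "dy": 0, "dz": 0, "wx": 0, "wy": 0, "wz": 0, "hand": 50},
    {"dx": 0, "dy": 0, "dz": 0, "wx": 0, "wy": 0, "wz": 0, "hand": 58},
    {"dx": 0, "dy": 0, "dz": 0, "wx": 0, "wy": 0, "wz": 0, "hand": 68},
    {"dx": 0, "dy": 0, "dz": 0, "wx": 0, "wy": 0, "wz": 0, "hand": 72},
    {"dx": 0, "dy": 0, "dz": 0, "wx": 0, "wy": 0, "wz": 0, "hand": 72},
    {"dx": 0, "dy": 0, "dz": -0.6, "wx": 0, "wy": 0, "wz": 0, "hand": 72},
    {"dx": 0, "dy": 0, "dz": -1.4, "wx": 0, "wy": 0, "wz": 0, "hand": 72},
    {"dx": 0, "dy": 0, "dz": -2.3, "wx": 0, "wy": 0, "wz": 0, "hand": 72},
    {"dx": 0, "dy": 0, "dz": -3.1, "wx": 0, "wy": 0, "wz": 0, "hand": 72},
    {"dx": -0.8, "dy": 0, "dz": -3.1, "wx": 0, "wy": 0, "wz": 0, "hand": 72},
    {"dx": -1.2, "dy": 0, "dz": -3.1, "wx": 0, "wy": 0, "wz": 0, "hand": 72},
    {"dx": -1.2, "dy": 0, "dz": -3.1, "wx": 0, "wy": 0, "wz": 0, "hand": 72}
  ]
}}

```text
clock: 23.9
eef_pos: [0.4596, 0.0633, 0.2182]
tool_rot: [0.552, 0.834, 0.0, 0.001]
ft_force: [-0.3, 0.2, -0.1]
grip_width: 0.0721
grasp_force: 0.0
```

```bash
python3 - <<'E'
from h import *
im=bot.camera('wrist');s=bot.camera('scene')
a=cv2.resize(s[180:380,190:460],(400,296),interpolation=2);b=cv2.resize(im,(400,296))
cv2.imwrite('pics/w11.png',np.hstack([b,a])[:,:,::-1]);go(.4,.1,.2)
E
```

```text
t 24.0 pos [0.4583 0.0648 0.2176] yaw 113.1 j [ 0.14  0.18 -0.14  1.25  0.    1.31] w 0.072
dxyz [ 1.105 -0.797  0.352] w [-0.01 -0.01  0.  ]
```

View pics/w11.png

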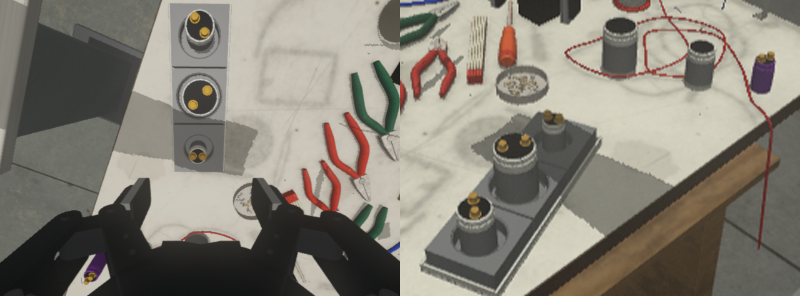

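All three studded cans stand upright in their matching nests, and the plain and purple cans have not moved.

```bash
python3 -c "
from workcell import bot
print(bot.job_done())"
```

```text
the job is handed in; nothing more can be done
None
```

The three studded cans (small, medium, large) are standing upright in their matching nests, the plain and purple cans were left where they stood, and the job was handed in at about 24 s.

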